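# Close up the drinks trolley for the night

### The arm

A 7-joint arm with a two-finger parallel gripper is mounted at the origin on the work surface. World frame = base frame: x ahead of the robot, y to its left, z up, the work surface at z = 0. Lengths are in m, angles in rad, forces in N, time in s.
With the tool pointing down it reaches from about 0.425 to 0.925 m from the base axis. Payload 6.8 kg.
Tool frame: the origin (TCP) lies on the mounting face of the last link; the fingertips stand 173 mm ahead of it and the grasp point (between the pads) lies 155 mm ahead of it; z points along the fingers, y is the line along which they close (so a half turn about z gives the same grasp; the last joint's range is limited). The gripper opens to 85 mm and grips with 20 to 120 N. Pads are 22 mm wide; open, the fingers measure 114 mm over their backs; the gripper's body (76 mm by 85 mm) begins 54 mm behind the grasp point. The pads swing forward as they close: fully open they stand 13 mm farther back than shut.
Start: joints at [-1.329, 0.477, 0.022, 1.555, -0.011, 1.109, -0.083], TCP at [0.231, 0.634, 0.405] pointing down, gripper open.
Joint ranges: [-2.96, 2.96], [-0.34, 2.1], [-1.41, 1.46], [0.24, 2.44], [-1.37, 4.51], [0.17, 1.92], [-2.96, 2.96]. Speed limits (rad/s): [2.39, 2.39, 3.14, 3.14, 3.14, 3.14, 3.14].

### API

Orientations are given as a rotation vector (axis times angle).
In Python, from bench import r gives the robot as it stands.
- The arm moves only by the tool carry_out, never from a script. Its argument "moves" is a list of rows, each a list of 5 numbers: the shift along the tool's x, y, z in m, then the turn about the tool's z in rad, then the finger opening in m, from 0 to 0.0854. In form: [[dx, dy, dz, roll, claw], ...]. A call has exactly 8 rows; each row is the pose to reach, as a shift and turn from the pose commanded when the call began, along the tool's axes at that moment; what a row does not reach only later rows make up. A row lasts 1/10 s, in which the tool goes at most 50 mm and 8.59 degrees, less where a joint would pass 70% of its speed; a pose out of reach is approached as far as the arm can. A call with a gripper value outside its range is refused whole. The fingers move at their own pace and stop on an object; "force" is the grip in N (left out, the last holds). Time passes only in rows, so rows that repeat a pose let the fingers close, or fill a call up. It gives the time, the measured TCP pose, the force, the opening and the grip force at its end, in the units of the state.
- r.get_obs(): the state, without advancing time (a new reading comes with each control period).
- r.grab_frame(name): name is "scene" or "top" or "wrist"; returns the picture (420x560x3 uint8, red, green, blue); there is no depth.
- r.calibration(name): a dict with "fx", "fy", "cx", "cy" (pixels), "rvec" (rotation vector, rad) and "tvec" (3), from world to camera coordinates, as OpenCV has them. Camera axes: x right, y down, z forward; pixel columns grow to the right and rows downward; lengths in m; the calibration is good to about 2 mm. A picture is of the moment at which its call begins: read the wrist's pose just before it. calibration takes no time and is no camera call; for the wrist camera it gives the pose at the moment of the call.
- r.hand_in(): hands the job in; it is judged then, once.
The state is a dict: "clock": time; "joints": joint angles; "qvel": joint speeds; "tau": joint torques, N m; "tcp_pos": TCP position; "orientation": TCP orientation; "contact_force": force on the tool from outside, world axes, zero at the start; "moment": the same for the moment, N m; "grip_width": finger opening in m; "gripper_force": force on a finger pad.
Only numpy, scipy, OpenCV 4.12 (cv2) and the standard library are available. Lean on these libraries where they do the work, as an engineer would, in place of code of your own. Each camera call takes 0.05 s, during which the arm holds its last target. There are 200 camera calls.

### The job

Close up the drinks trolley for the night: put the copper lid on the ice bucket, each wooden lid on the white jar of its size, and the glass stopper fully home in the neck of the decanter. Set every closure down gently so that it sits level on its own vessel, do not drop it, and let go. Leave the vessels standing where they are, and do not disturb the jug, the julep cup and the swing-top bottle.

Things in the scene. Friction and masses are not known exactly. Their poses are not given: they have to be found in the camera images.
- bucket_lid_center (a point): Copper lid with brass knob, for the copper ice bucket. 48 mm high, upright, knob up, loose; point on its axis half-way up, z up. Heights above its underside: tapered spigot 0-12 mm, diameter 82 to 96 (hangs inside the rim); round flange 12-17, diameter 128 (rests on the rim); stem; round knob to grasp 24-48, diameter 26. Seated, this point is 12 mm above the rim.
- large_lid_center (a point): Larger pale wooden lid, for the larger white jar. 48 mm high, upright, knob up, loose; point on its axis half-way up, z up. Heights above its underside: tapered spigot 0-12 mm, diameter 62 to 74 (hangs inside the rim); round flange 12-17, diameter 102 (rests on the rim); stem; round knob to grasp 24-48, diameter 24. Seated, this point is 12 mm above the rim.
- small_lid_center (a point): Smaller pale wooden lid, for the smaller white jar. 48 mm high, upright, knob up, loose; point on its axis half-way up, z up. Heights above its underside: tapered spigot 0-12 mm, diameter 38 to 49 (hangs inside the rim); round flange 12-17, diameter 74 (rests on the rim); stem; round knob to grasp 24-48, diameter 22. Seated, this point is 12 mm above the rim.
- stopper_center (a point): Green glass stopper, 66 mm high, 90 g, standing on its plug; point on its axis half-way up, z up. Heights above the foot: plug 0-28 mm, diameter 26, chamfered to 21 over the lowest 4; collar 28-33, diameter 45; neck of 24; round drum to grasp 41-64, diameter 34. Fully home, the collar rests on the decanter's lip and this point is 5 mm above the lip.
- ice_bucket_rim (a point): Copper ice bucket with two small brass side handles: open, empty, loose, upright, outer diameter 120 mm, inside diameter 112 mm, height 120 mm, about 750 g. Point: centre of its mouth in the plane of the rim, z up.
- large_jar_rim (a point): Larger white ceramic garnish jar: open, empty, loose, upright, outer diameter 96 mm, inside diameter 86 mm, height 85 mm, about 500 g. Point: centre of its mouth in the plane of the rim, z up.
- small_jar_rim (a point): Smaller white ceramic garnish jar: open, empty, loose, upright, outer diameter 68 mm, inside diameter 60 mm, height 62 mm, about 280 g. Point: centre of its mouth in the plane of the rim, z up.
- decanter_mouth (a point): Green glass ship's decanter, broad and squat, loose, upright, 155 mm high, 126 mm across near the base, narrow neck, about 850 g. Point: centre of its mouth in the plane of the lip, z up. Bore of the neck 29 mm wide, 47 mm deep; its topmost 10 mm flare to about 39 mm (45 mm outside), so a plug a few mm off centre slides in, perhaps after a small search.
- jug_center (a point): Bystander: clear glass cocktail jug with handle, open, 94 mm across, 150 mm high, loose; point on its axis half-way up. Has no lid.
- julep_cup_center (a point): Bystander: polished steel julep cup, open, 78 mm across, 100 mm high, loose; point on its axis half-way up. Has no lid.
- swing_bottle_center (a point): Bystander: amber glass bottle, closed with its white swing-top clip, 66 mm across, 232 mm high, loose; point on its axis half-way up.
There are look-alikes about, which are no part of the job. Of the things that look like the part that bears stopper_center, take the one that is farthest to the robot's right at the start. Leave any green look-alike of the part that bears small_lid_center alone.

How it is judged:
By the outcome, as a careful person would: the job done as asked, in the order asked, and still so for the second after the job is handed in, with the robot touching nothing.
It also fails if it takes over 134 s, if anything falls off the work surface, if the arm or the gripper's body presses on something with over 40 N, if the wrist force passes 120 N, or if a joint passes its speed limit or range.

## Working session

There is one attempt and no reset: what is moved stays moved. The work goes in short steps, Python scripts to look and compute and a tool call to move; the robot and the scene stay as the last step left them, time stands still between calls to the robot, and variables do not carry over. Pictures are saved under pics/ and viewed, at most 16 in all, crops included, and the job is handed in when it is done.

Besides the shell and the picture viewer there is one more tool, called after ">>>" as name(argument=value, ...) on one line, values as JSON. carry_out: Moves the arm, as the interface text tells. Its arguments: {"type":"object","properties":{"moves":{"type":"array","items":{"type":"array","items":{"type":"number"}}},"force":{"type":"number"}},"required":["moves"]}

```bash
mkdir -p pics; ls
python3 - <<'E'
from bench import r
import cv2,numpy as np
for n in("scene","top"):
    cv2.imwrite(f"pics/{n}0.png",r.grab_frame(n)[:,:,::-1]); c=r.calibration(n)
    R=cv2.Rodrigues(np.array(c['rvec']))[0]; print(n,c['fx'],c['cx'],c['cy'],-R.T@np.array(c['tvec']),R.round(2).tolist())
o=r.get_obs();print({k:np.round(v,3).tolist() for k,v in o.items()})
E
```

```text
pics
scene 493.0571710617025 276.00324007749344 208.48884515901045 [1.56671734 0.11247861 1.09004769] [[-0.1, 0.99, -0.02], [0.69, 0.06, -0.72], [-0.72, -0.09, -0.69]]
top 523.232623082936 277.15399996304916 208.68192457237623 [ 0.25132362 -0.00309741  1.984158  ] [[0.02, -1.0, 0.0], [-0.99, -0.02, -0.16], [0.16, 0.0, -0.99]]
{'clock': 0.1, 'joints': [-1.329, 0.478, 0.022, 1.556, -0.012, 1.109, -0.083], 'qvel': [-0.001, -0.0, 0.0, -0.003, 0.002, 0.0, -0.002], 'tau': [0.004, -59.776, 1.614, -28.196, 0.013, 0.005, -0.0], 'tcp_pos': [0.231, 0.634, 0.404], 'orientation': [-0.547, -3.093, 0.003], 'contact_force': [-0.159, -0.367, 0.583], 'moment': [0.029, -0.021, 0.01], 'gripper_force': 0.0, 'grip_width': 0.085}
```

View pics/scene0.png

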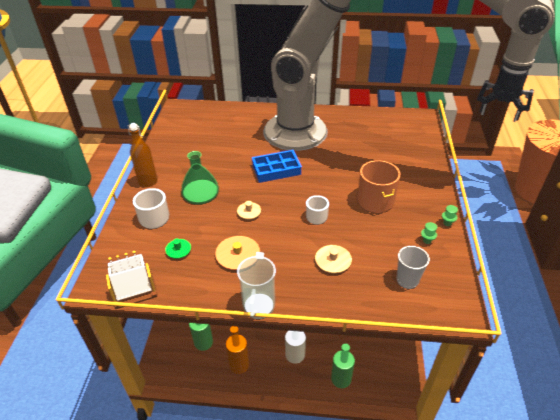

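View pics/top0.png

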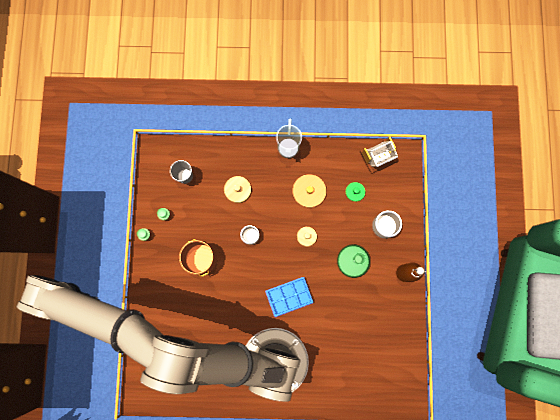

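```bash
cat > h.py <<'E'
from bench import r
import cv2,numpy as np
from scipy.spatial.transform import Rotation as Ro
def cam(n):
    c=r.calibration(n); K=np.array([[c['fx'],0,c['cx']],[0,c['fy'],c['cy']],[0,0,1.]])
    return K,np.array(c['rvec'],float),np.array(c['tvec'],float)
def unproj(C,uv,z):
    K,rv,t=C; R=cv2.Rodrigues(rv)[0]; o=-R.T@t
    d=R.T@np.linalg.inv(K)@np.array([uv[0],uv[1],1.]); return o+d*(z-o[2])/d[2]
def proj(C,P): return cv2.projectPoints(np.atleast_2d(np.array(P,float)),C[1],C[2],C[0],None)[0][:,0]
def ring(C,x,y,z,d):
    a=np.linspace(0,2*np.pi,49); return proj(C,np.c_[x+d/2*np.cos(a),y+d/2*np.sin(a),0*a+z])
def overlay(img,C,items,roi,s,fn):
    u0,v0,u1,v1=roi; im=cv2.resize(img[v0:v1,u0:u1],None,fx=s,fy=s,interpolation=cv2.INTER_CUBIC)[:,:,::-1].copy()
    for x,y,z,d in items:
        p=((ring(C,x,y,z,d)+.5-[u0,v0])*s-.5); cv2.polylines(im,[np.round(p*8).astype(int)],True,(255,0,255),1,cv2.LINE_AA,3)
    cv2.imwrite(fn,im)
# name: [(z,d) of rings]
M=dict(blid=[(.017,.128),(.048,.026)],llid=[(.017,.102),(.048,.024)],slid=[(.017,.074),(.048,.022)],stop=[(.033,.045),(.064,.034)],
 bucket=[(.12,.12)],ljar=[(.085,.096)],sjar=[(.062,.068)],dec=[(.155,.045),(.02,.126)],jug=[(.15,.094)],cup=[(.1,.078)],bottle=[(.232,.03)],stop2=[(.033,.045),(.064,.034)])
def go(x,y,z,yaw=None):
    """tool-axis shift from current pose to TCP target; yaw = world angle of tool y axis"""
    o=r.get_obs(); R=Ro.from_rotvec(o['orientation']).as_matrix(); d=R.T@(np.array([x,y,z])-o['tcp_pos'])
    w=0
    if yaw is not None:
        a=np.arctan2(R[1,1],R[0,1]); w=-((yaw-a+np.pi/2)%np.pi-np.pi/2)
    return d.round(4).tolist(),round(w,3)
E
python3 - <<'E'
from h import *
px=dict(blid=(309,190,.02),llid=(238,189,.02),slid=(307,236,.02),stop=(163,213.5,.05),bucket=(197,258,.12),ljar=(388,223.5,.085),sjar=(250,234,.062),dec=(358,259,.155),jug=(289,136,.15),cup=(181,171,.1),bottle=(418,271,.232),stop2=(144,234.5,.05))
C=cam("top");D=cam("scene");it=[]
for k,(u,v,z) in px.items():
    p=unproj(C,(u,v),z); print(k,p.round(3)); it+=[(p[0],p[1],a,d) for a,d in M[k]]
t=cv2.imread("pics/top0.png")[:,:,::-1];s=cv2.imread("pics/scene0.png")[:,:,::-1]
overlay(t,C,it,(120,115,440,300),2.5,"pics/to.png");overlay(s,D,it,(90,100,490,320),2,"pics/so.png")
E
```

```text
blid [ 0.637 -0.119  0.02 ]
llid [0.635 0.153 0.02 ]
slid [ 0.46  -0.113  0.02 ]
stop [0.531 0.428 0.05 ]
bucket [0.363 0.283 0.12 ]
ljar [ 0.505 -0.405  0.085]
sjar [0.459 0.1   0.062]
dec [ 0.369 -0.284  0.155]
jug [ 0.809 -0.036  0.15 ]
cup [0.683 0.359 0.1  ]
bottle [ 0.328 -0.472  0.232]
stop2 [0.451 0.494 0.05 ]
```

View pics/to.png

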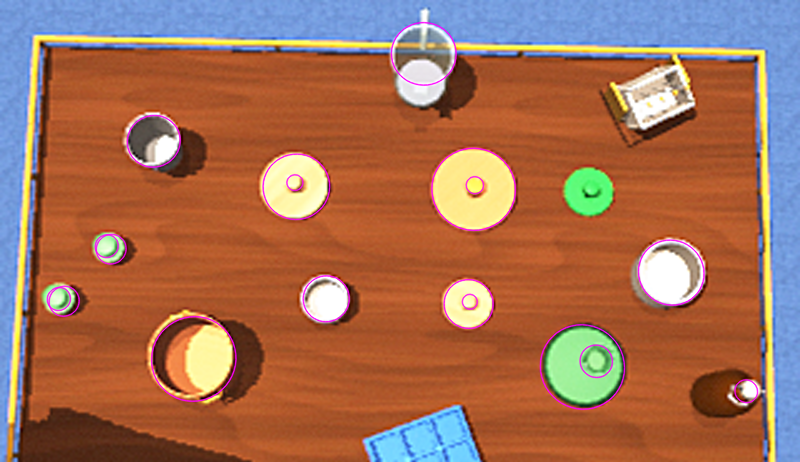

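View pics/so.png

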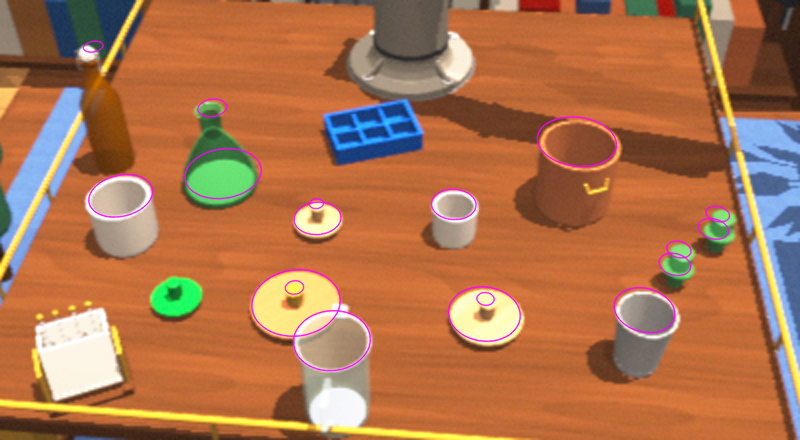

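>>> carry_out(moves=[[-0.015,-0.013,0,0,0.06],[-0.043,-0.038,0.002,0,0.06],[-0.075,-0.067,0.004,0,0.06],[-0.107,-0.095,0.006,0,0.06],[-0.139,-0.124,0.008,0,0.06],[-0.171,-0.152,0.01,0,0.06],[-0.203,-0.181,0.012,0,0.06],[-0.235,-0.21,0.015,0,0.06]], force=40)

```text
clock: 0.9
tcp_pos: [0.3806, 0.3546, 0.3895]
orientation: [-0.547, -3.094, 0.0]
contact_force: [1.5, 0.3, 1.3]
grip_width: 0.0598
gripper_force: 0.0
```

>>> carry_out(moves=[[-0.032,-0.028,0.002,0,0.06],[-0.064,-0.057,0.004,0,0.06],[-0.096,-0.085,0.006,0,0.06],[-0.128,-0.114,0.008,0,0.06],[-0.16,-0.142,0.01,0,0.06],[-0.192,-0.171,0.012,0,0.06],[-0.22,-0.196,0.013,0,0.06],[-0.235,-0.21,0.015,0,0.06]])

```text
clock: 1.7
tcp_pos: [0.5299, 0.0749, 0.3746]
orientation: [0.553, 3.092, -0.002]
contact_force: [0.0, 0.0, 0.6]
grip_width: 0.0601
gripper_force: 0.0
```

Run:
```python
from h import *
o=r.get_obs();print({k:np.round(v,3).tolist() for k,v in o.items()})
print(go(.637,-.119,.35))
```

```text
{'clock': 1.7, 'joints': [-0.498, 0.284, 0.29, 1.938, -0.098, 0.933, 1.057], 'qvel': [0.297, 0.129, 0.056, -0.104, -0.085, -0.005, 0.415], 'tau': [-1.285, -43.023, 3.344, -24.813, 0.156, 0.02, -0.25], 'tcp_pos': [0.53, 0.075, 0.375], 'orientation': [0.553, 3.092, -0.002], 'contact_force': [0.039, 0.022, 0.626], 'moment': [0.033, -0.009, -0.006], 'gripper_force': 0.0, 'grip_width': 0.06}
([-0.1677, -0.1447, 0.0249], 0)
```

>>> carry_out(moves=[[-0.02,-0.018,0.003,0,0.06],[-0.05,-0.044,0.007,0,0.06],[-0.08,-0.07,0.012,0,0.06],[-0.11,-0.096,0.016,0,0.06],[-0.138,-0.12,0.02,0,0.06],[-0.157,-0.136,0.023,0,0.06],[-0.168,-0.145,0.025,0,0.06],[-0.168,-0.145,0.025,0,0.06]])

```text
clock: 2.5
tcp_pos: [0.6371, -0.117, 0.349]
orientation: [-0.551, -3.092, 0.002]
contact_force: [-0.1, -0.8, 0.3]
grip_width: 0.0603
gripper_force: 0.0
```

Run:
```python
from h import *
C=cam("wrist");im=r.grab_frame("wrist");o=r.get_obs();print(o['tcp_pos'],o['orientation'])
R=cv2.Rodrigues(C[1])[0];print(-R.T@C[2],R.round(2).tolist(),C[0])
overlay(im,C,[(.637,-.119,z,d) for z,d in M['blid']],(0,0,560,420),1.4,"pics/w1.png")
```

```text
[ 0.63685399 -0.11519692  0.34917798] [-5.47514023e-01 -3.09229524e+00 -2.24322350e-04]
[ 0.57236582 -0.09314317  0.31795848] [[0.35, 0.94, -0.0], [0.9, -0.33, 0.27], [0.25, -0.09, -0.96]] [[313.15329629   0.         280.66266068]
 [  0.         313.15329629 208.68750367]
 [  0.           0.           1.        ]]
```

View pics/w1.png

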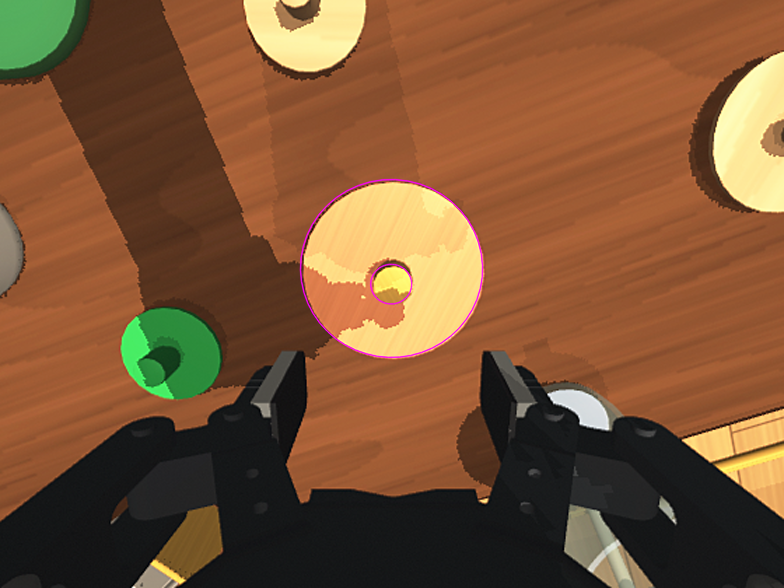

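>>> carry_out(moves=[[-0.001,-0.003,0.015,0,0.06],[-0.001,-0.003,0.045,0,0.06],[-0.001,-0.003,0.075,0,0.06],[-0.001,-0.003,0.105,0,0.06],[-0.001,-0.003,0.13,0,0.06],[-0.001,-0.003,0.144,0,0.06],[-0.001,-0.003,0.151,0,0.06],[-0.001,-0.003,0.151,0,0.06]])

```text
clock: 3.35
tcp_pos: [0.6367, -0.1178, 0.1981]
orientation: [-0.545, -3.093, -0.0]
contact_force: [0.0, 0.6, -0.5]
grip_width: 0.0602
gripper_force: 0.0
```

>>> carry_out(moves=[[0,0,0,0,0.05],[0,0,0,0,0.035],[0,0,0,0,0.025],[0,0,0,0,0.015],[0,0,0,0,0.015],[0,0,0,0,0.015],[0,0,0,0,0.015],[0,0,0,0,0.015]], force=40)

```text
clock: 4.15
tcp_pos: [0.6375, -0.1185, 0.2001]
orientation: [0.546, 3.092, 0.001]
contact_force: [-1.8, 1.3, 6.6]
grip_width: 0.0242
gripper_force: 39.1
```

>>> carry_out(moves=[[0,0,-0.005,0,0.015],[0,0,-0.015,0,0.015],[0,0,-0.035,0,0.015],[0,0,-0.06,0,0.015],[0,0,-0.09,0,0.015],[0,0,-0.12,0,0.015],[0,0,-0.145,0,0.015],[0,0,-0.16,0,0.015]])

```text
clock: 4.95
tcp_pos: [0.6371, -0.1188, 0.3615]
orientation: [0.547, 3.091, 0.0]
contact_force: [0.9, 0.1, -1.6]
grip_width: 0.0245
gripper_force: 39.6
```

Run:
```python
from h import *
o=r.get_obs();print(o['tcp_pos'],o['contact_force'],o['grip_width'])
print(go(.363,.283,.36))
```

```text
[ 0.63710779 -0.11878376  0.36145784] [ 0.92909555  0.07813155 -1.56674951] 0.024482078064296274
([0.3953, 0.2834, 0.0006], 0)
```

>>> carry_out(moves=[[0.008,0.006,0,0,0.015],[0.028,0.02,0,0,0.015],[0.056,0.04,0,0,0.015],[0.086,0.062,0,0,0.015],[0.116,0.083,0,0,0.015],[0.146,0.105,0,0,0.015],[0.176,0.126,0,0,0.015],[0.206,0.148,0,0,0.015]])

```text
clock: 5.75
tcp_pos: [0.4919, 0.0926, 0.3572]
orientation: [-0.545, -3.091, 0.002]
contact_force: [0.4, 0.1, -1.9]
grip_width: 0.0243
gripper_force: 39.6
```

>>> carry_out(moves=[[0.03,0.021,0,0,0.015],[0.06,0.042,0,0,0.015],[0.09,0.064,0,0,0.015],[0.12,0.086,0,0,0.015],[0.148,0.106,0,0,0.015],[0.17,0.122,0,0,0.015],[0.184,0.132,0,0,0.015],[0.189,0.135,0,0,0.015]])

```text
clock: 6.55
tcp_pos: [0.3606, 0.2842, 0.3575]
orientation: [-0.54, -3.093, 0.002]
contact_force: [0.0, 0.4, -3.0]
grip_width: 0.0241
gripper_force: 39.6
```

Run:
```python
from h import *
C=cam("wrist");im=r.grab_frame("wrist");o=r.get_obs();print(o['tcp_pos'],o['joints'].round(2) if hasattr(o['joints'],'round') else o['joints'],go(.363,.283,.31))
overlay(im,C,[(.363,.283,.12,.12),(.363,.283,.12,.112)],(0,0,560,420),1.2,"pics/w2.png")
```

```text
[0.36090669 0.28387387 0.35761214] [-0.92  0.18  0.13  2.11 -0.03  0.86  0.45] ([-0.0023, -0.0, 0.0476], 0)
```

View pics/w2.png

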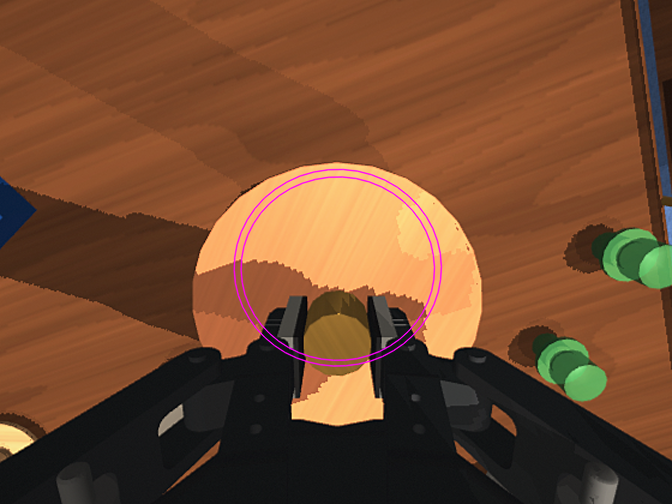

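>>> carry_out(moves=[[-0.002,0,0.004,0,0.015],[-0.002,0,0.012,0,0.015],[-0.002,0,0.021,0,0.015],[-0.002,0,0.03,0,0.015],[-0.002,0,0.037,0,0.015],[-0.002,0,0.042,0,0.015],[-0.002,0,0.045,0,0.015],[-0.002,0,0.047,0,0.015]])

```text
clock: 7.4
tcp_pos: [0.3648, 0.2821, 0.3115]
orientation: [-0.547, -3.094, 0.0]
contact_force: [-0.5, 1.0, -2.2]
grip_width: 0.0242
gripper_force: 39.6
```

>>> carry_out(moves=[[0,0,0,0,0.015],[0,0,0.001,0,0.015],[0,0,0.001,0,0.015],[0,0,0.002,0,0.015],[0,0,0.002,0,0.015],[0,0,0.003,0,0.015],[0,0,0.003,0,0.015],[0,0,0.003,0,0.015]])

```text
clock: 8.2
tcp_pos: [0.3648, 0.2822, 0.3088]
orientation: [0.547, 3.094, 0.0]
contact_force: [0.4, 0.2, -1.4]
grip_width: 0.0245
gripper_force: 39.7
```

>>> carry_out(moves=[[0,0,0.001,0,0.015],[0,0,0.001,0,0.015],[0,0,0.002,0,0.015],[0,0,0.002,0,0.015],[0,0,0.003,0,0.015],[0,0,0.003,0,0.015],[0,0,0.003,0,0.015],[0,0,0.003,0,0.015]])

```text
clock: 9.0
tcp_pos: [0.3652, 0.2825, 0.308]
orientation: [0.547, 3.093, 0.003]
contact_force: [-6.1, -4.1, 24.0]
grip_width: 0.0245
gripper_force: 42.2
```

>>> carry_out(moves=[[0,0,-0.002,0,0.015],[0,0,-0.002,0,0.015],[0,0,-0.002,0,0.03],[0,0,-0.002,0,0.04],[0,0,-0.002,0,0.06],[0,0,-0.002,0,0.06],[0,0,-0.002,0,0.06],[0,0,-0.002,0,0.06]])

```text
clock: 9.8
tcp_pos: [0.3648, 0.2821, 0.3076]
orientation: [-0.547, -3.094, 0.0]
contact_force: [0.0, 0.3, -0.2]
grip_width: 0.0601
gripper_force: 0.0
```

>>> carry_out(moves=[[0,0,-0.005,0,0.06],[0,0,-0.015,0,0.06],[0,0,-0.03,0,0.06],[0,0,-0.05,0,0.06],[0,0,-0.07,0,0.06],[0,0,-0.085,0,0.06],[0,0,-0.095,0,0.06],[0,0,-0.095,0,0.06]])

```text
clock: 10.6
tcp_pos: [0.3651, 0.2823, 0.4044]
orientation: [0.547, 3.092, 0.004]
contact_force: [0.2, -0.0, 0.1]
grip_width: 0.0601
gripper_force: 0.0
```

Run:
```python
from h import *
C=cam("wrist");im=r.grab_frame("wrist");o=r.get_obs();print(o['tcp_pos'],go(.635,.153,.35))
overlay(im,C,[(.363,.283,.12,.12),(.363,.283,.125,.128),(.363,.283,.156,.026)],(0,0,560,420),1.2,"pics/w3.png")
```

```text
[0.36478643 0.28210267 0.40331477] ([-0.2981, -0.0287, 0.0534], 0)
```

View pics/w3.png

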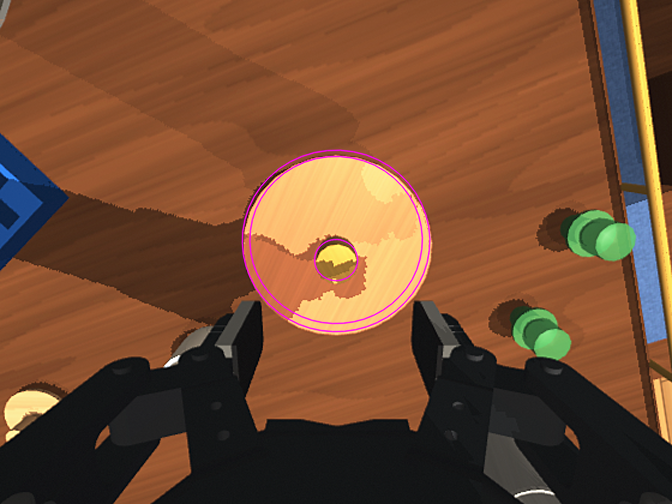

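>>> carry_out(moves=[[-0.01,-0.001,0,0,0.06],[-0.04,-0.004,0.005,0,0.06],[-0.085,-0.008,0.013,0,0.06],[-0.13,-0.012,0.022,0,0.06],[-0.175,-0.017,0.032,0,0.06],[-0.22,-0.021,0.042,0,0.06],[-0.265,-0.026,0.05,0,0.06],[-0.298,-0.029,0.053,0,0.06]])

```text
clock: 11.45
tcp_pos: [0.6369, 0.1496, 0.3472]
orientation: [-0.55, -3.091, 0.005]
contact_force: [-0.4, -0.4, -0.4]
grip_width: 0.06
gripper_force: 0.0
```

>>> carry_out(moves=[[0,0,0.005,0,0.06],[0,0,0.02,0,0.06],[0,0,0.04,0,0.06],[0,0,0.055,0,0.06],[0,0,0.065,0,0.06],[0,0,0.07,0,0.06],[0,0,0.07,0,0.06],[0,0,0.07,0,0.06]])

```text
clock: 12.25
tcp_pos: [0.635, 0.1529, 0.2803]
orientation: [0.546, 3.093, 0.001]
contact_force: [-0.4, -0.8, 0.5]
grip_width: 0.0603
gripper_force: 0.0
```

Run:
```python
from h import *
C=cam("wrist");im=r.grab_frame("wrist");o=r.get_obs();print(o['tcp_pos'],go(.635,.153,.199))
overlay(im,C,[(.635,.153,z,d) for z,d in M['llid']],(0,0,560,420),1.2,"pics/w4.png")
s=r.grab_frame("scene");overlay(s,cam("scene"),[],(330,130,480,240),3,"pics/s4.png")
a=cv2.imread("pics/w4.png");b=cv2.imread("pics/s4.png");b=cv2.resize(b,None,fx=.68,fy=.68);a=a[100:430,150:550];h=b.shape[0]
c=np.zeros((max(h,330),400+b.shape[1],3),np.uint8);c[:330,:400]=a;c[:h,400:]=b;cv2.imwrite("pics/c4.png",c)
```

```text
[0.63507957 0.1528153  0.2805216 ] ([0.0002, 0.0001, 0.0815], 0)
```

View pics/c4.png

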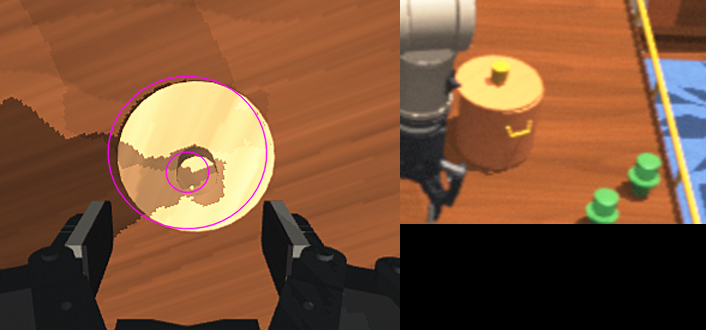

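>>> carry_out(moves=[[0,0.002,0.005,0,0.06],[-0.001,0.005,0.02,0,0.06],[-0.001,0.005,0.04,0,0.06],[-0.001,0.005,0.058,0,0.06],[-0.001,0.005,0.07,0,0.06],[-0.001,0.005,0.078,0,0.06],[-0.001,0.005,0.081,0,0.06],[-0.001,0.005,0.081,0,0.06]])

```text
clock: 13.15
tcp_pos: [0.6375, 0.1571, 0.1985]
orientation: [-0.547, -3.094, 0.0]
contact_force: [0.3, -0.3, 0.2]
grip_width: 0.0604
gripper_force: 0.0
```

>>> carry_out(moves=[[0,0,0,0,0.05],[0,0,0,0,0.035],[0,0,0,0,0.025],[0,0,0,0,0.012],[0,0,0,0,0.012],[0,0,0,0,0.012],[0,0,0,0,0.012],[0,0,0,0,0.012]], force=40)

```text
clock: 13.95
tcp_pos: [0.6377, 0.1572, 0.1995]
orientation: [0.547, 3.093, 0.001]
contact_force: [-1.0, 0.6, 5.9]
grip_width: 0.0226
gripper_force: 39.3
```

>>> carry_out(moves=[[0,0,-0.005,0,0.012],[0,0,-0.015,0,0.012],[0,0,-0.04,0,0.012],[0,0,-0.075,0,0.012],[0,0,-0.115,0,0.012],[0,0,-0.15,0,0.012],[0,0,-0.175,0,0.012],[0,0,-0.185,0,0.012]])

```text
clock: 14.75
tcp_pos: [0.6379, 0.1569, 0.3873]
orientation: [0.546, 3.089, 0.004]
contact_force: [1.0, 0.7, -1.7]
grip_width: 0.0223
gripper_force: 39.4
```

Run:
```python
from h import *
o=r.get_obs();print(o['tcp_pos'],o['joints'],go(.505,-.405,.385))
```

```text
[0.63793533 0.15688003 0.38733229] [-0.53383633  0.47020072  0.27570829  1.63599698 -0.1429735   1.05023669
  1.00473731] ([-0.0679, -0.5734, 0.0008], 0)
```

>>> carry_out(moves=[[-0.001,-0.01,0,0,0.012],[-0.004,-0.035,0,0,0.012],[-0.008,-0.07,0,0,0.012],[-0.012,-0.105,0,0,0.012],[-0.016,-0.14,0,0,0.012],[-0.02,-0.175,0,0,0.012],[-0.024,-0.21,0,0,0.012],[-0.028,-0.245,0,0,0.012]])

```text
clock: 15.55
tcp_pos: [0.5781, -0.0846, 0.3816]
orientation: [-0.547, -3.09, 0.001]
contact_force: [0.7, -0.2, -1.4]
grip_width: 0.0227
gripper_force: 39.4
```

>>> carry_out(moves=[[-0.004,-0.035,0,0,0.012],[-0.008,-0.07,0,0,0.012],[-0.012,-0.105,0,0,0.012],[-0.016,-0.138,0,0,0.012],[-0.02,-0.163,0,0,0.012],[-0.022,-0.178,0,0,0.012],[-0.022,-0.185,0,0,0.012],[-0.022,-0.185,0,0,0.012]])

```text
clock: 16.35
tcp_pos: [0.5365, -0.2643, 0.3828]
orientation: [-0.548, -3.092, -0.0]
contact_force: [0.2, -0.2, -0.9]
grip_width: 0.0223
gripper_force: 39.4
```

Run:
```python
from h import *
C=cam("wrist");im=r.grab_frame("wrist");o=r.get_obs();print(o['tcp_pos'],o['joints'],go(.505,-.405,.385))
cv2.imwrite("pics/w5raw.png",im[:,:,::-1])
overlay(im,C,[(.505,-.405,z,d) for z,d in [(.085,.096),(.085,.086)]]+[(.369,-.284,z,d) for z,d in M['dec']],(0,0,560,420),1.4,"pics/w5.png")
```

```text
[ 0.53705036 -0.26320165  0.38302399] [ 0.05024499  0.38869484  0.39193442  1.78933754 -0.17362716  0.99866365
  1.7320325 ] ([-0.0184, -0.1442, -0.0021], 0)
```

View pics/w5.png

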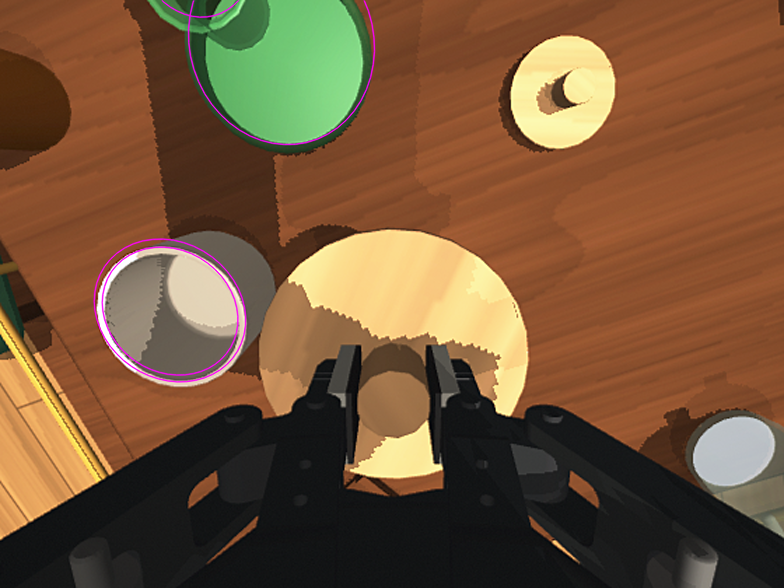

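>>> carry_out(moves=[[-0.002,-0.01,0,0,0.012],[-0.006,-0.04,0,0,0.012],[-0.011,-0.075,0,0,0.012],[-0.016,-0.108,0,0,0.012],[-0.019,-0.13,0,0,0.012],[-0.021,-0.141,0,0,0.012],[-0.021,-0.144,0.002,0,0.012],[-0.021,-0.144,0.01,0,0.012]])

```text
clock: 17.2
tcp_pos: [0.5081, -0.4059, 0.3739]
orientation: [0.545, 3.093, 0.0]
contact_force: [0.7, -0.1, -1.1]
grip_width: 0.0229
gripper_force: 39.4
```

>>> carry_out(moves=[[0,0,0.01,0,0.012],[0,0,0.025,0,0.012],[0,0,0.045,0,0.012],[0,0,0.06,0,0.012],[0,0,0.072,0,0.012],[0,0,0.08,0,0.012],[0,0,0.084,0,0.012],[0,0,0.084,0,0.012]])

```text
clock: 18.0
tcp_pos: [0.5074, -0.4065, 0.2893]
orientation: [-0.547, -3.093, -0.0]
contact_force: [0.0, -0.4, -0.5]
grip_width: 0.0224
gripper_force: 39.4
```

Run:
```python
from h import *
o=r.get_obs();print(o['tcp_pos'],o['joints'],o['contact_force'],go(.508,-.406,.272))
```

```text
[ 0.50739734 -0.40649884  0.28934226] [ 0.31075423  0.58243231  0.3776782   1.7353083  -0.26738111  0.87520866
  2.02547957] [ 0.04117161 -0.38438804 -0.52898517] ([-0.0004, 0.0007, 0.0173], 0)
```

>>> carry_out(moves=[[0,0,0.003,0,0.012],[0,0,0.006,0,0.012],[0,0,0.009,0,0.012],[0,0,0.011,0,0.012],[0,0,0.013,0,0.012],[0,0,0.015,0,0.012],[0,0,0.016,0,0.012],[0,0,0.016,0,0.012]])

```text
clock: 18.8
tcp_pos: [0.5073, -0.4065, 0.2735]
orientation: [-0.547, -3.093, -0.0]
contact_force: [0.1, 0.1, -0.3]
grip_width: 0.0226
gripper_force: 39.4
```

>>> carry_out(moves=[[0,0,0,0,0.012],[0,0,0.001,0,0.012],[0,0,0.001,0,0.012],[0,0,0.001,0,0.012],[0,0,0.002,0,0.012],[0,0,0.002,0,0.012],[0,0,0.002,0,0.012],[0,0,0.002,0,0.012]])

```text
clock: 19.6
tcp_pos: [0.5074, -0.4066, 0.2726]
orientation: [0.547, 3.093, 0.0]
contact_force: [-2.4, 2.6, 6.1]
grip_width: 0.0224
gripper_force: 40.1
```

>>> carry_out(moves=[[0,0,0.001,0,0.012],[0,0,0.001,0,0.012],[0,0,0,0,0.012],[0,0,0,0,0.03],[0,0,0,0,0.04],[0,0,0,0,0.05],[0,0,0,0,0.06],[0,0,0,0,0.06]])

```text
clock: 20.4
tcp_pos: [0.5074, -0.4065, 0.2715]
orientation: [-0.547, -3.093, -0.0]
contact_force: [0.4, 0.7, -0.3]
grip_width: 0.0597
gripper_force: 0.0
```

>>> carry_out(moves=[[0,0,-0.005,0,0.06],[0,0,-0.015,0,0.06],[0,0,-0.03,0,0.06],[0,0,-0.05,0,0.06],[0,0,-0.075,0,0.06],[0,0,-0.1,0,0.06],[0,0,-0.115,0,0.06],[0,0,-0.12,0,0.06]])

```text
clock: 21.2
tcp_pos: [0.5076, -0.4069, 0.3945]
orientation: [0.546, 3.09, -0.002]
contact_force: [0.5, -0.6, -0.0]
grip_width: 0.0598
gripper_force: 0.0
```

Run:
```python
from h import *
C=cam("wrist");im=r.grab_frame("wrist");o=r.get_obs();print(o['tcp_pos'],o['joints'],go(.46,-.113,.36))
cv2.imwrite("pics/w6raw.png",im[:,:,::-1])
overlay(im,C,[(.508,-.406,z,d) for z,d in [(.09,.102),(.121,.024)]]+[(.369,-.284,z,d) for z,d in M['dec']]+[(.46,-.113,z,d) for z,d in M['slid']],(0,0,560,420),1.4,"pics/w6.png")
```

```text
[ 0.50753672 -0.40679436  0.39387796] [ 0.27706627  0.46899873  0.4219919   1.65275637 -0.21407417  1.06262468
  1.9837254 ] ([0.1455, 0.2597, 0.0333], 0)
```

View pics/w6.png

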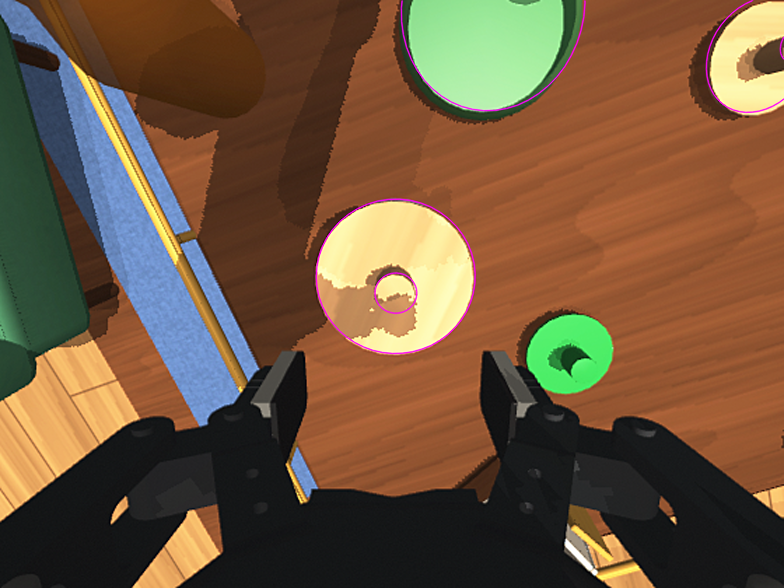

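>>> carry_out(moves=[[0.005,0.008,0,0,0.06],[0.018,0.032,0,0,0.06],[0.035,0.062,0,0,0.06],[0.05,0.09,0,0,0.06],[0.062,0.112,0,0,0.06],[0.07,0.125,0,0,0.06],[0.073,0.13,0,0,0.06],[0.073,0.13,0,0,0.06]])

```text
clock: 22.05
tcp_pos: [0.4833, -0.259, 0.3914]
orientation: [-0.545, -3.093, -0.0]
contact_force: [-0.3, 1.0, 0.5]
grip_width: 0.06
gripper_force: 0.0
```

Run:
```python
from h import *
C=cam("wrist");im=r.grab_frame("wrist");o=r.get_obs();print(o['tcp_pos'],proj(C,[[.369,-.284,.155],[.46,-.113,.017]]),go(.461,-.114,.34))
cv2.imwrite("pics/w7raw.png",im[:,:,::-1]);np.savez("w7.npz",K=C[0],r=C[1],t=C[2])
```

```text
[ 0.48326766 -0.25992489  0.39154813] [[177.44718076  70.47575542]
 [403.40093567 118.6922715 ]] ([0.071, 0.1295, 0.0515], 0)
```

Both are in view; continue to the small lid and compose one picture.

>>> carry_out(moves=[[0.005,0.008,0,0,0.06],[0.018,0.032,0.01,0,0.06],[0.035,0.062,0.02,0,0.06],[0.05,0.09,0.03,0,0.06],[0.062,0.112,0.04,0,0.06],[0.068,0.125,0.047,0,0.06],[0.071,0.13,0.051,0,0.06],[0.071,0.13,0.051,0,0.06]])

```text
clock: 22.9
tcp_pos: [0.4613, -0.113, 0.3404]
orientation: [-0.546, -3.093, 0.001]
contact_force: [0.6, -0.9, -0.3]
grip_width: 0.0604
gripper_force: 0.0
```

Run:
```python
from h import *
C=cam("wrist");im=r.grab_frame("wrist");o=r.get_obs();print(o['tcp_pos'],proj(C,[[.46,.1,.062],[.461,-.114,.017]]))
cv2.imwrite("pics/w8raw.png",im[:,:,::-1]);np.savez("w8.npz",K=C[0],r=C[1],t=C[2])
overlay(im,C,[(.461,-.114,z,d) for z,d in M['slid']]+[(.46,.1,.062,.068)],(180,60,560,360),1.5,"pics/a.png")
n=np.load("w7.npz");D=(n['K'],n['r'],n['t'])
overlay(cv2.imread("pics/w7raw.png")[:,:,::-1],D,[(.369,-.284,.155,.045)],(127,20,227,120),2.2,"pics/b.png")
a=cv2.imread("pics/a.png");b=cv2.imread("pics/b.png");c=np.zeros((450,790,3),np.uint8);c[:450,:570]=a;c[:220,570:]=b;cv2.imwrite("pics/c8.png",c)
```

```text
[ 0.46142498 -0.11378732  0.34076448] [[545.07880892 114.25203861]
 [279.83995271 196.28784408]]
```

View pics/c8.png

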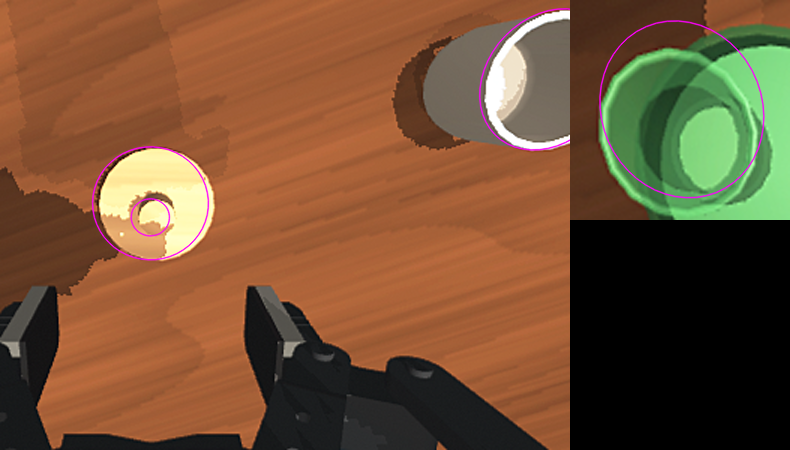

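>>> carry_out(moves=[[0,0.003,0.01,0,0.06],[0,0.003,0.035,0,0.06],[0,0.003,0.065,0,0.06],[0,0.003,0.095,0,0.06],[0,0.003,0.12,0,0.06],[0,0.003,0.134,0,0.06],[0,0.003,0.142,0,0.06],[0,0.003,0.142,0,0.06]])

```text
clock: 23.75
tcp_pos: [0.4621, -0.1107, 0.1978]
orientation: [-0.548, -3.092, 0.001]
contact_force: [0.5, -0.2, -0.2]
grip_width: 0.0596
gripper_force: 0.0
```

>>> carry_out(moves=[[0,0,0,0,0.05],[0,0,0,0,0.035],[0,0,0,0,0.025],[0,0,0,0,0.01],[0,0,0,0,0.01],[0,0,0,0,0.01],[0,0,0,0,0.01],[0,0,0,0,0.01]], force=40)

```text
clock: 24.55
tcp_pos: [0.4626, -0.1102, 0.1995]
orientation: [0.547, 3.092, 0.0]
contact_force: [-0.1, 0.1, 6.3]
grip_width: 0.0203
gripper_force: 38.9
```

>>> carry_out(moves=[[0,0,-0.005,0,0.01],[0,0,-0.015,0,0.01],[0,0,-0.04,0,0.01],[0,0,-0.07,0,0.01],[0,0,-0.095,0,0.01],[0,0,-0.112,0,0.01],[0,0,-0.12,0,0.01],[0,0,-0.12,0,0.01]])

```text
clock: 25.35
tcp_pos: [0.4625, -0.1101, 0.3199]
orientation: [0.546, 3.091, 0.001]
contact_force: [-0.3, 0.7, -0.9]
grip_width: 0.0201
gripper_force: 39.2
```

Run:
```python
from h import *
o=r.get_obs();print(o['tcp_pos'],o['grip_width'],go(.461,.1025,.32))
n=np.load("w7.npz");D=(n['K'],n['r'],n['t']);print(unproj(D,(178.3,81.4),.155))
```

```text
[ 0.46246004 -0.11007502  0.31991176] 0.020142621957826613 ([0.0742, 0.1992, -0.0001], 0)
[ 0.374793   -0.28613715  0.155     ]
```

>>> carry_out(moves=[[0.003,0.008,0,0,0.01],[0.012,0.032,0,0,0.01],[0.025,0.068,0,0,0.01],[0.04,0.108,0,0,0.01],[0.055,0.147,0,0,0.01],[0.067,0.178,0,0,0.01],[0.073,0.195,0,0,0.01],[0.074,0.199,0,0,0.01]])

```text
clock: 26.15
tcp_pos: [0.4602, 0.1052, 0.3176]
orientation: [-0.539, -3.093, 0.001]
contact_force: [-1.0, 0.3, -0.8]
grip_width: 0.0204
gripper_force: 39.2
```

>>> carry_out(moves=[[0,0,0,0,0.01],[0,0,0.01,0,0.01],[0,0,0.02,0,0.01],[0,0,0.03,0,0.01],[0,0,0.038,0,0.01],[0,0,0.045,0,0.01],[0,0,0.048,0,0.01],[0,0,0.048,0,0.01]])

```text
clock: 26.95
tcp_pos: [0.4608, 0.1021, 0.2702]
orientation: [-0.547, -3.093, 0.001]
contact_force: [0.1, -0.2, -0.5]
grip_width: 0.0204
gripper_force: 39.2
```

Run:
```python
from h import *
C=cam("wrist");im=r.grab_frame("wrist");print(r.get_obs()['contact_force'],go(.461,.1025,.249))
overlay(im,C,[(.461,.1025,.062,.068)],(130,60,430,360),1.5,"pics/w9.png")
```

```text
[-0.18137837  0.70466645 -0.19439661] ([0.0001, 0.0003, 0.0216], 0)
```

View pics/w9.png

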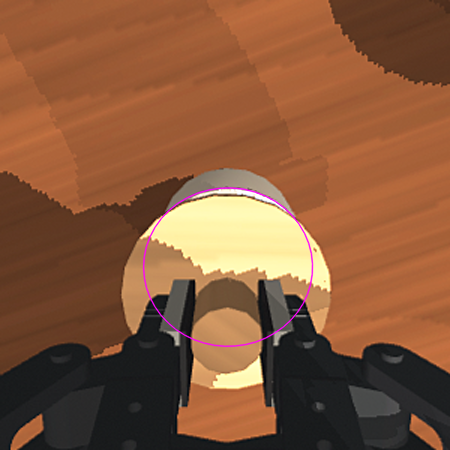

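>>> carry_out(moves=[[0,0,0.003,0,0.01],[0,0,0.007,0,0.01],[0,0,0.011,0,0.01],[0,0,0.014,0,0.01],[0,0,0.017,0,0.01],[0,0,0.019,0,0.01],[0,0,0.02,0,0.01],[0,0,0.02,0,0.01]])

```text
clock: 27.8
tcp_pos: [0.4609, 0.1022, 0.2506]
orientation: [-0.547, -3.093, 0.0]
contact_force: [0.3, 0.2, 0.3]
grip_width: 0.0201
gripper_force: 39.2
```

>>> carry_out(moves=[[0,0,0,0,0.01],[0,0,0.001,0,0.01],[0,0,0.001,0,0.01],[0,0,0.001,0,0.01],[0,0,0.002,0,0.01],[0,0,0.002,0,0.01],[0,0,0.002,0,0.01],[0,0,0.002,0,0.01]])

```text
clock: 28.6
tcp_pos: [0.4611, 0.1022, 0.2495]
orientation: [0.547, 3.093, 0.001]
contact_force: [-3.7, -1.3, 11.4]
grip_width: 0.0205
gripper_force: 40.3
```

>>> carry_out(moves=[[0,0,-0.001,0,0.01],[0,0,-0.001,0,0.01],[0,0,-0.001,0,0.02],[0,0,-0.001,0,0.03],[0,0,-0.001,0,0.045],[0,0,-0.001,0,0.06],[0,0,-0.001,0,0.06],[0,0,-0.001,0,0.06]])

```text
clock: 29.4
tcp_pos: [0.4609, 0.1022, 0.2497]
orientation: [-0.547, -3.094, 0.0]
contact_force: [-0.5, -0.1, 0.4]
grip_width: 0.0601
gripper_force: 0.0
```

>>> carry_out(moves=[[0,0,-0.005,0,0.06],[0,0,-0.015,0,0.06],[0,0,-0.03,0,0.06],[0,0,-0.05,0,0.06],[0,0,-0.07,0,0.06],[0,0,-0.09,0,0.06],[0,0,-0.1,0,0.06],[0,0,-0.1,0,0.06]])

```text
clock: 30.2
tcp_pos: [0.4614, 0.1023, 0.3514]
orientation: [0.546, 3.091, 0.003]
contact_force: [-0.0, -0.2, -1.1]
grip_width: 0.06
gripper_force: 0.0
```

Run:
```python
from h import *
C=cam("wrist");im=r.grab_frame("wrist");print(r.get_obs()['tcp_pos'],go(.531,.428,.35))
overlay(im,C,[(.461,.1025,.067,.074),(.461,.1025,.098,.022)],(180,60,380,300),1.2,"pics/w10.png")
```

```text
[0.46099028 0.10226394 0.35020645] ([0.0458, 0.33, 0.0005], 0)
```

>>> carry_out(moves=[[0.001,0.01,0,0,0.06],[0.004,0.035,0,0,0.06],[0.01,0.075,0,0,0.06],[0.016,0.118,0,0,0.06],[0.022,0.162,0,0,0.06],[0.028,0.206,0,0,0.06],[0.034,0.25,0,0,0.06],[0.04,0.288,0,0,0.06]])

```text
clock: 31.05
tcp_pos: [0.5215, 0.3898, 0.3479]
orientation: [-0.544, -3.092, 0.002]
contact_force: [-0.6, -1.0, -0.2]
grip_width: 0.0599
gripper_force: 0.0
```

>>> carry_out(moves=[[0.003,0.025,0,0,0.06],[0.005,0.038,0,0,0.06],[0.006,0.042,0,0,0.06],[0.006,0.042,0,0,0.06],[0.006,0.042,0,0,0.06],[0.006,0.042,0,0,0.06],[0.006,0.042,0,0,0.06],[0.006,0.042,0,0,0.06]])

```text
clock: 31.85
tcp_pos: [0.531, 0.4274, 0.35]
orientation: [0.548, 3.093, 0.0]
contact_force: [0.1, 1.0, 0.1]
grip_width: 0.0599
gripper_force: 0.0
```

Run:
```python
from h import *
C=cam("wrist");im=r.grab_frame("wrist");print(r.get_obs()['tcp_pos'],go(.531,.428,.21))
overlay(im,C,[(.531,.428,z,d) for z,d in M['stop']],(180,60,430,310),2,"pics/w11.png")
a=cv2.imread("pics/w10.png");b=cv2.imread("pics/w11.png");c=np.zeros((500,740,3),np.uint8);c[:288,:240]=a;c[:,240:]=b;cv2.imwrite("pics/c11.png",c)
```

```text
[0.53091268 0.42757056 0.34991919] ([0.0001, 0.0004, 0.1399], 0)
```

View pics/c11.png

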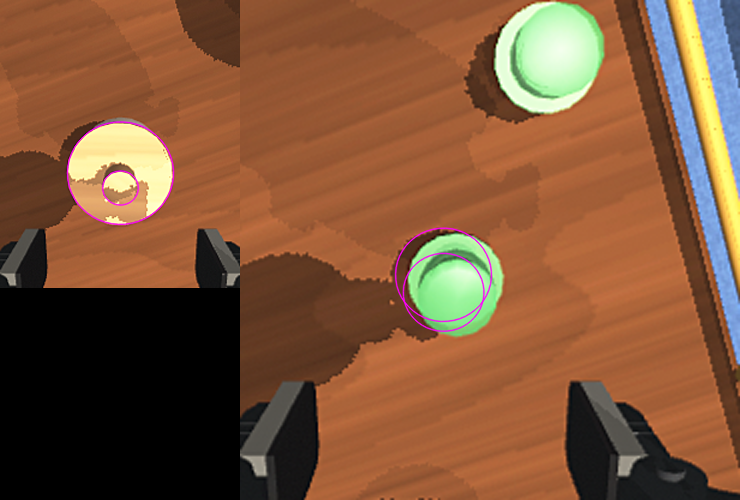

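>>> carry_out(moves=[[-0.002,0.005,0.01,0,0.06],[-0.002,0.006,0.035,0,0.06],[-0.002,0.006,0.065,0,0.06],[-0.002,0.006,0.095,0,0.06],[-0.002,0.006,0.118,0,0.06],[-0.002,0.006,0.132,0,0.06],[-0.002,0.006,0.139,0,0.06],[-0.002,0.006,0.139,0,0.06]])

```text
clock: 32.7
tcp_pos: [0.5347, 0.433, 0.2099]
orientation: [-0.547, -3.093, 0.001]
contact_force: [-1.0, -0.9, 0.3]
grip_width: 0.06
gripper_force: 0.0
```

>>> carry_out(moves=[[0,0,0,0,0.05],[0,0,0,0,0.04],[0,0,0,0,0.03],[0,0,0,0,0.02],[0,0,0,0,0.02],[0,0,0,0,0.02],[0,0,0,0,0.02],[0,0,0,0,0.02]], force=40)

```text
clock: 33.5
tcp_pos: [0.5353, 0.4333, 0.2122]
orientation: [0.547, 3.092, 0.003]
contact_force: [-0.5, -0.1, 6.2]
grip_width: 0.0327
gripper_force: 39.7
```

Run:
```python
from h import *
o=r.get_obs();print(o['tcp_pos'],o['joints'],o['grip_width'],go(.375,-.286,.43))
```

```text
[0.53525874 0.43326983 0.21220477] [-0.85426388  0.70870495  0.12142575  1.65712944 -0.11228516  0.78028383
  0.53878763] 0.03268250503409785 ([-0.0963, -0.7302, -0.2192], 0)
```

>>> carry_out(moves=[[0,0,-0.005,0,0.02],[0,0,-0.02,0,0.02],[0,0,-0.05,0,0.02],[0,0,-0.09,0,0.02],[0,0,-0.13,0,0.02],[0,0,-0.17,0,0.02],[0,0,-0.2,0,0.02],[0,0,-0.215,0,0.02]])

```text
clock: 34.3
tcp_pos: [0.5351, 0.4329, 0.4303]
orientation: [0.547, 3.09, 0.007]
contact_force: [0.4, 0.6, -0.2]
grip_width: 0.033
gripper_force: 39.8
```

>>> carry_out(moves=[[-0.004,-0.012,0,0,0.02],[-0.013,-0.04,0,0,0.02],[-0.025,-0.076,0,0,0.02],[-0.037,-0.112,0,0,0.02],[-0.049,-0.148,0,0,0.02],[-0.061,-0.184,0,0,0.02],[-0.073,-0.22,0,0,0.02],[-0.085,-0.256,0,0,0.02]])

```text
clock: 35.1
tcp_pos: [0.5256, 0.1606, 0.4235]
orientation: [-0.547, -3.09, 0.004]
contact_force: [1.6, -0.3, -0.2]
grip_width: 0.0325
gripper_force: 39.8
```

>>> carry_out(moves=[[-0.012,-0.036,0,0,0.02],[-0.024,-0.072,0,0,0.02],[-0.036,-0.108,0,0,0.02],[-0.048,-0.144,0,0,0.02],[-0.06,-0.18,0,0,0.02],[-0.072,-0.215,0,0,0.02],[-0.08,-0.24,0,0,0.02],[-0.083,-0.25,0,0,0.02]])

```text
clock: 35.9
tcp_pos: [0.5173, -0.1036, 0.4239]
orientation: [-0.554, -3.089, 0.003]
contact_force: [0.3, -0.0, -0.1]
grip_width: 0.0327
gripper_force: 39.9
```

Run:
```python
from h import *
o=r.get_obs();print(o['tcp_pos'],o['joints'],o['grip_width'],go(.43,-.286,.42),go(.375,-.286,.41))
```

```text
[ 0.51728325 -0.10357632  0.42390741] [-0.25254529  0.21953471  0.38980977  1.90439065 -0.09445561  1.03910152
  1.39280147] 0.032679782635637054 ([0.0184, -0.2014, 0.0044], 0) ([0.0699, -0.2205, 0.0146], 0)
```

>>> carry_out(moves=[[0.001,-0.01,0,0,0.02],[0.003,-0.035,0,0,0.02],[0.006,-0.07,0,0,0.02],[0.009,-0.105,0,0,0.02],[0.011,-0.135,0,0,0.02],[0.013,-0.153,0,0,0.02],[0.013,-0.16,0,0,0.02],[0.013,-0.16,0,0,0.02]])

```text
clock: 36.7
tcp_pos: [0.4519, -0.2455, 0.4252]
orientation: [-0.547, -3.093, -0.001]
contact_force: [0.0, 0.1, -1.4]
grip_width: 0.0322
gripper_force: 39.9
```

Run:
```python
from h import *
C=cam("wrist");im=r.grab_frame("wrist");o=r.get_obs();print(o['tcp_pos'])
cv2.imwrite("pics/w12raw.png",im[:,:,::-1]);np.savez("w12.npz",K=C[0],r=C[1],t=C[2],p=o['tcp_pos'])
R=Ro.from_rotvec(o['orientation']).as_matrix();p=o['tcp_pos'];q=proj(C,[[.375,-.286,.155]])[0];u,v=q.astype(int);print(q)
x,y,z=p
u0,v0=max(0,u-50),max(0,v-50)
overlay(im,C,[(.375,-.286,.155,.045),(.375,-.286,.155,.039)],(u0,v0,u0+100,v0+100),4,"pics/a.png")
f=z-.2115
overlay(im,C,[(x,y,f+.064,.034),(x,y,f+.033,.045)],(190,160,370,400),2.2,"pics/b.png")
a=cv2.imread("pics/a.png");b=cv2.imread("pics/b.png");c=np.zeros((528,796,3),np.uint8);c[:400,:400]=a;c[:,400:]=b[:528,:396];cv2.imwrite("pics/c12.png",c);print(u0,v0)
```

```text
[ 0.45248812 -0.24467203  0.42528849]
[194.10070006 136.42265717]
144 86
```

View pics/c12.png

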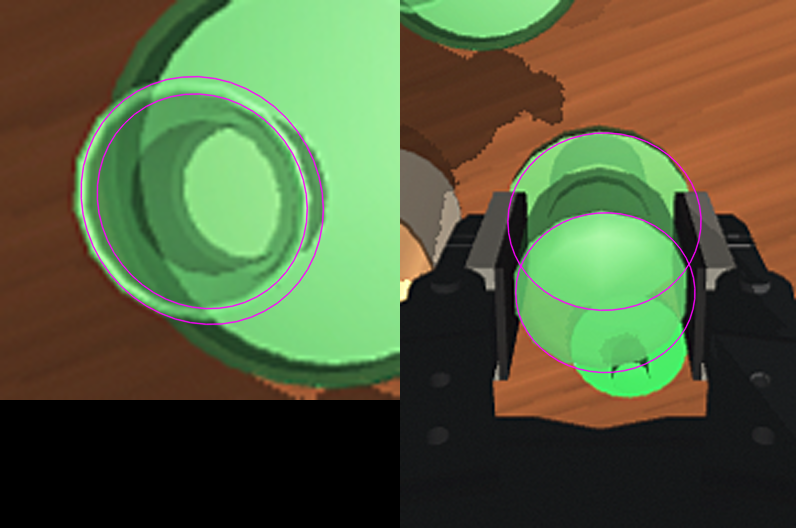

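Run:
```python
from h import *
print(go(.375,-.2863,.385))
```

```text
([0.0586, -0.0656, 0.0403], 0)
```

>>> carry_out(moves=[[0.005,-0.006,0,0,0.02],[0.017,-0.019,0,0,0.02],[0.031,-0.035,0,0,0.02],[0.044,-0.05,0,0,0.02],[0.054,-0.061,0.01,0,0.02],[0.058,-0.065,0.022,0,0.02],[0.0585,-0.0655,0.033,0,0.02],[0.0585,-0.0655,0.04,0,0.02]])

```text
clock: 37.55
tcp_pos: [0.3747, -0.2869, 0.3841]
orientation: [-0.546, -3.092, -0.001]
contact_force: [0.8, 1.3, -0.2]
grip_width: 0.0328
gripper_force: 39.9
```

>>> carry_out(moves=[[0,0,0,0,0.02],[0,0,0,0,0.02],[0,0,0.003,0,0.02],[0,0,0.006,0,0.02],[0,0,0.009,0,0.02],[0,0,0.012,0,0.02],[0,0,0.014,0,0.02],[0,0,0.014,0,0.02]])

```text
clock: 38.35
tcp_pos: [0.3746, -0.2872, 0.3714]
orientation: [-0.547, -3.093, -0.0]
contact_force: [0.3, -0.0, -1.4]
grip_width: 0.0324
gripper_force: 39.9
```

Run:
```python
from h import *
o=r.get_obs();print(o['tcp_pos'],o['joints'],o['contact_force'],go(.375,-.2863,.37))
```

```text
[ 0.37459917 -0.28724603  0.37136672] [ 0.06216338  0.19080404  0.52408094  2.088546   -0.12212373  0.89160492
  1.87629469] [ 0.3070629  -0.0084313  -1.42588211] ([-0.0001, 0.001, 0.0014], 0)
```

Aligned within 1 mm. Lower into the flare gently.

>>> carry_out(moves=[[0,0.0007,0.002,0,0.02],[0,0.0007,0.004,0,0.02],[0,0.0007,0.006,0,0.02],[0,0.0007,0.008,0,0.02],[0,0.0007,0.01,0,0.02],[0,0.0007,0.012,0,0.02],[0,0.0007,0.012,0,0.02],[0,0.0007,0.012,0,0.02]])

```text
clock: 39.15
tcp_pos: [0.3749, -0.2867, 0.3597]
orientation: [-0.547, -3.094, 0.0]
contact_force: [-0.4, -0.5, -0.7]
grip_width: 0.0325
gripper_force: 39.9
```

>>> carry_out(moves=[[0,0,0.001,0,0.02],[0,0,0.002,0,0.02],[0,0,0.003,0,0.02],[0,0,0.004,0,0.02],[0,0,0.005,0,0.02],[0,0,0.005,0,0.02],[0,0,0.005,0,0.02],[0,0,0.005,0,0.02]])

```text
clock: 39.95
tcp_pos: [0.375, -0.2867, 0.3547]
orientation: [0.547, 3.094, -0.0]
contact_force: [-0.2, 0.1, -0.4]
grip_width: 0.0324
gripper_force: 39.9
```

>>> carry_out(moves=[[0,0,0.001,0,0.02],[0,0,0.003,0,0.02],[0,0,0.005,0,0.02],[0,0,0.007,0,0.02],[0,0,0.008,0,0.02],[0,0,0.008,0,0.02],[0,0,0.008,0,0.02],[0,0,0.008,0,0.02]])

```text
clock: 40.75
tcp_pos: [0.375, -0.2866, 0.3467]
orientation: [0.547, 3.094, 0.0]
contact_force: [1.2, 0.0, 0.4]
grip_width: 0.0327
gripper_force: 39.9
```

>>> carry_out(moves=[[0,0,0.001,0,0.02],[0,0,0.003,0,0.02],[0,0,0.004,0,0.02],[0,0,0.005,0,0.02],[0,0,0.006,0,0.02],[0,0,0.006,0,0.02],[0,0,0.006,0,0.02],[0,0,0.006,0,0.02]])

```text
clock: 41.55
tcp_pos: [0.375, -0.2867, 0.3407]
orientation: [0.547, 3.094, 0.0]
contact_force: [-0.4, 0.3, -1.1]
grip_width: 0.0326
gripper_force: 39.9
```

>>> carry_out(moves=[[0,0,0.001,0,0.02],[0,0,0.001,0,0.02],[0,0,0.002,0,0.02],[0,0,0.002,0,0.02],[0,0,0.003,0,0.02],[0,0,0.003,0,0.02],[0,0,0.003,0,0.02],[0,0,0.003,0,0.02]])

```text
clock: 42.35
tcp_pos: [0.375, -0.287, 0.339]
orientation: [0.547, 3.093, 0.001]
contact_force: [-4.8, 2.1, 16.0]
grip_width: 0.0325
gripper_force: 41.1
```

>>> carry_out(moves=[[0,0,-0.001,0,0.02],[0,0,-0.001,0,0.02],[0,0,-0.001,0,0.034],[0,0,-0.001,0,0.045],[0,0,-0.001,0,0.06],[0,0,-0.001,0,0.06],[0,0,-0.001,0,0.06],[0,0,-0.001,0,0.06]])

```text
clock: 43.15
tcp_pos: [0.3749, -0.2866, 0.3386]
orientation: [-0.547, -3.094, -0.0]
contact_force: [-0.1, -0.4, 1.1]
grip_width: 0.06
gripper_force: 0.0
```

>>> carry_out(moves=[[0,0,-0.005,0,0.06],[0,0,-0.015,0,0.06],[0,0,-0.03,0,0.06],[0,0,-0.05,0,0.06],[0,0,-0.07,0,0.06],[0,0,-0.09,0,0.06],[0,0,-0.1,0,0.06],[0,0,-0.1,0,0.06]])

```text
clock: 43.95
tcp_pos: [0.3752, -0.287, 0.4403]
orientation: [0.546, 3.09, -0.001]
contact_force: [-0.0, -0.2, -0.7]
grip_width: 0.0596
gripper_force: 0.0
```

Run:
```python
from h import *
C=cam("wrist");im=r.grab_frame("wrist");print(r.get_obs()['tcp_pos'],r.get_obs()['contact_force'])
it=[(.375,-.287,.16,.045),(.375,-.287,.191,.034)]
overlay(im,C,it,(180,60,380,310),2,"pics/a.png")
overlay(r.grab_frame("scene"),cam("scene"),it,(150,120,250,220),4,"pics/b.png")
a=cv2.imread("pics/a.png");b=cv2.imread("pics/b.png");c=np.zeros((500,800,3),np.uint8);c[:,:400]=a;c[:400,400:]=b;cv2.imwrite("pics/c13.png",c)
```

```text
[ 0.37493757 -0.28667139  0.43912614] [-0.29111916  0.34584661 -0.23314089]
```

View pics/c13.png

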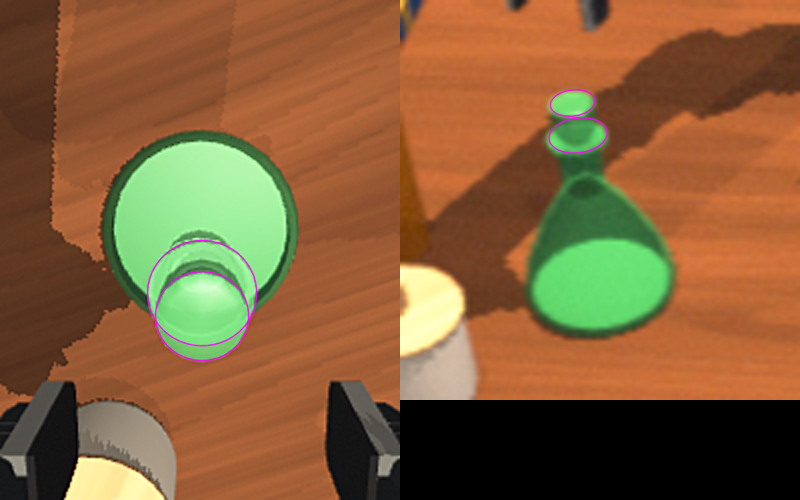

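The picture shows the stopper upright and fully home: its collar and drum match the predicted seated rings in both views. I'm handing in.

```bash
python3 -c "
from bench import r
print(r.hand_in())"
```

```text
the job is handed in; nothing more can be done
None
```

I put the copper lid, both wooden lids and the glass stopper on their vessels, checked in the camera views that each was seated, let go of them all, and handed the job in at about 44 s; the hand-in gave no verdict.

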